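# Let bird-feed balls out of the lever dispenser and ease its lid shut

### The job

Release the two bird-feed balls from the metal dispenser: press its side lever down with your fingertips as far as it goes, so that the clear lid swings fully open, and keep it down until both balls lie in the front tray and for about two seconds more. Then let the lever come up slowly under your fingers so that the lid eases shut without slamming, and finish clear of everything. Do not touch the lid or the balls, pick nothing up, and leave the other things on the shelf where they are.

Things in the scene. Friction and masses are not known exactly. Their poses are not given: they have to be found in the camera images.
- dispenser: Fixed galvanised dispenser; origin on the work surface under the middle of its hopper, x from its open tray (-x, facing the robot) to its back, y to its lever's side, z up. Hopper: x -90..90, y -70..70 mm, 150 mm high, its floor sloping down to the tray at 0.16 rad. The lever's pivot is outside the +y wall at x -5, y 100, z 155 mm.
- lever_pad (a point): Centre of the top face of the lever's black rubber press pad, 50 mm (along x) by 45 mm, 8 mm thick. Lever up: x -159, y 100, z 199 mm in the dispenser's frame, the end nearer the robot higher (0.23 rad). Fully down: x -163, y 100, z 127 mm, that end lower (0.23 rad). It goes 72 mm almost straight down (x within 6 mm), over bare work surface.
- lever (a joint): Lever angle in rad: 0 up (lid shut), 0.45 fully down at its stop (lid fully open). It is pushed back up by the lid's weight only: about 3 to 6 N at the pad hold it down; let go, it flies up and the lid slams.
- lid (a joint): Angle in rad of the clear lid about its hinge on the hopper's back top edge (x 90, z 155 mm in the dispenser's frame): 0 shut, 0.74 fully open. Linked to the lever both ways, 1.65 to 1 (10 mm at the pad is about 0.11 rad of lid). The lid weighs 0.3 to 0.55 kg. Closing faster than 1.2 rad/s is slamming.
- lid_edge (a point): Middle of the top of the lid's front edge. The clear plastic lid, 186 x 140 mm, with an 85 mm skirt on its front edge that shuts the hopper's mouth. Shut: x -90, z 163 mm in the dispenser's frame. Open, it stands at x -37, z 282 mm; on the way the skirt swings out to x -112 mm.
- tray (a point): Middle of the dispenser's front tray, 20 mm above its floor: x -140, y 0, z 70 mm in the dispenser's frame. The tray spans x -190..-90, y -70..70 mm outside, walls 85 mm high and 5 mm thick; its floor goes on the hopper's slope.
- ball_a_center (a point): Centre of one bird-feed ball: round, brown, 50 mm across, 60 to 130 g. At the start in the hopper behind the lid's skirt, on the lever's side; it rolls into the tray by itself as the lid opens, and comes to lie at the tray's front wall (about x -158 mm in the dispenser's frame).
- ball_b_center (a point): Centre of the other, equal ball, at the start beside the first, away from the lever.
- dibber: Wooden dibber with a T handle lying on the work surface, 205 mm long and 30 mm thick, beyond the lever from the tray, not to be moved; origin on the surface under its middle.
- saucers: Stack of three green saucers, 134 mm across and 46 mm high, not to be moved; origin under the middle.
- nozzle: Red spray nozzle like a small pistol lying on its side, about 110 x 115 mm and 34 mm high, not to be moved; origin under its barrel's middle.
- hammer: Hammer with a black rubber head and wooden handle, 270 mm long, lying, about 30 mm high, not to be moved; origin under it on the surface.
- pot: Terracotta flower pot 100 mm across and 90 mm high, not to be moved; origin under its middle.

How it is judged (in metres and radians):
On the way, in this order (a step that is already met when the one before it is completed fails the run):
1. the lever is fully down and the lid fully open, with both balls in the tray, for a second and a half (value of joint lever above 0.41 rad and value of joint lid above 0.66 rad and x of ball_a_center in the frame of dispenser between -0.185 and -0.125 m and y of ball_a_center in the frame of dispenser between -0.065 and 0.065 m and height (world z) of each of ball_a_center, ball_b_center below 0.09 m and x of ball_b_center in the frame of dispenser between -0.185 and -0.125 m and y of ball_b_center in the frame of dispenser between -0.065 and 0.065 m), for 1.5 s.
2. the lid has come down to nearly shut (value of joint lid below 0.1 rad), for 0.1 s.
At the end, for the whole second after the job is handed in: The lid is shut and the lever up (both within 0.03 rad) and both balls lie in the front tray (centres 125 to 185 mm ahead of the hopper's middle, between the tray's side walls, under 90 mm high) (value of joint each of lid, lever below 0.03 rad and x of ball_a_center in the frame of dispenser between -0.185 and -0.125 m and y of ball_a_center in the frame of dispenser between -0.065 and 0.065 m and height (world z) of each of ball_a_center, ball_b_center below 0.09 m and x of ball_b_center in the frame of dispenser between -0.185 and -0.125 m and y of ball_b_center in the frame of dispenser between -0.065 and 0.065 m); the robot touches nothing.
It fails at once if the lid slams (closes faster than 1.2 rad/s) (velocity of joint lid below -1.2 rad/s).
It fails at once if the lid is touched by the robot (contact force between any of the fingers, the arm and lid above 1 N).
It fails at once if a ball is touched, lifted or carried (contact force between any of the fingers, the arm and ball_a above 0.5 N or contact force between any of the fingers, the arm and ball_b above 0.5 N or height (world z) of any of ball_a_center, ball_b_center above 0.14 m).
It fails at once if another thing on the shelf is moved more than 2 cm (distance of any of dibber, saucers, nozzle, hammer, pot from where it was at the start of the episode above 0.02 m).
It also fails if it takes over 51 s, if anything falls off the work surface, if the arm or the gripper's body presses on something with over 40 N, if the wrist force passes 120 N, or if a joint passes its speed limit or range.

### The arm

A 6-joint arm with a two-finger parallel gripper is mounted at the origin on the work surface. World frame = base frame: x ahead of the robot, y to its left, z up, the work surface at z = 0. Lengths are in mm, angles in rad, forces in N, time in s.
With the tool pointing down it reaches from about 400 to 825 mm from the base axis. Payload 7 kg.
Tool frame: the origin (TCP) lies at the very end of the fingers, on their centre line; the grasp point (between the pads) lies robot.grip_point_offset behind it (robot.grip_point_offset is the distance from the TCP to the grasp point, in mm); z points along the fingers, y is the line along which they close (so a half turn about z gives the same grasp; the last joint's range is limited). The gripper opens to 88 mm and grips with 3 to 60 N. Pads are 19 mm wide; open, the fingers measure 130 mm over their backs; the gripper's body (78 mm by 193 mm) begins 47 mm behind the grasp point.
Start: joints at [-0.829, 0.359, 0.012, 0, -1.224, -0.288], TCP at [295.881, -606.671, 226.561] pointing down, gripper open.
Joint ranges: [-3.07, 3.07], [-1.43, 2.12], [-1.02, 1.25], [-3.03, 1.67], [-3.05, -0], [-3.03, 3.03]. Speed limits (rad/s): [2.39, 2.39, 3.01, 3.14, 3.14, 3.14].

### API

Orientations are given as a 3x3 rotation matrix whose columns are the frame's x, y, z axes.
In Python, from rig import robot gives the robot as it stands.
- The arm moves only by the tool jog_arm, never from a script. Its argument "motion" is text: rows parted by semicolons, each of 4 numbers parted by spaces: the shift along the tool's x, y, z in mm, then the turn about the tool's z in degrees. A call has 1 to 20 rows; each row shifts and turns the commanded pose from where the row before left it, along the tool's axes as they then stand; what a row does not reach is not made up. A row lasts 1/8 s, in which the tool goes at most 62.5 mm and 10.7 degrees, less where a joint would pass 70% of its speed; a pose out of reach is approached as far as the arm can. A call is refused whole if a number of a shift passes 62.5 or a number of a turn 10.7, either way. A call with a gripper value outside its range is refused whole. "grip" is the closure, from 0 (fully open) to 1 (shut), set as the call begins (left out, the last holds). The fingers move at their own pace and stop on an object; "grip_force" is the grip in N (left out, the last holds). Time passes only in rows, so rows that do not move let the fingers close. It gives the time, the measured TCP pose, the force, the opening and the grip force at its end, in the units of the state.
- robot.sense(): the state, without advancing time (a new reading comes with each control period).
- robot.snapshot(name): name is "side" or "top" or "wrist"; returns (picture, depth): 480x640x3 uint8, red, green, blue; 480x640 float32, mm along the optical axis (not along the pixel's ray), 0 where there is no reading.
- robot.camera_info(name): a dict with "fx", "fy", "cx", "cy" (pixels), "k1" (the pictures are not rectified: a ray, as slopes to the right and down, at radius r is drawn at 1 + k1 r^2 times it, then the intrinsics apply), "cam_to_world" (4x4, takes a point from camera to world coordinates); the wrist camera has in their place "hand_eye" (4x4, takes a point from camera to tool coordinates, whose origin is the TCP and whose axes are the flange's). Camera axes: x right, y up, looking along -z (the intrinsics and any distortion apply to the point x, -y, -z); pixel columns grow to the right and rows downward; lengths in mm; the calibration is good to about 2 mm. A picture is of the moment at which its call begins: read the wrist's pose just before it. camera_info takes no time and is no camera call.
- robot.hand_in(): hands the job in; it is judged then, once.
The state is a dict: "t": time; "qpos": joint angles; "qd": joint speeds; "tau": joint torques, N m; "ee_pos": TCP position; "eef_rot": TCP orientation; "force": force on the tool from outside, world axes, zero at the start; "ft_torque": the same for the moment, N m; "finger_gap": finger opening in mm; "gripper_force": force on a finger pad.
Only numpy, scipy, OpenCV 4.12 (cv2) and the standard library are available. Lean on these libraries where they do the work, as an engineer would, in place of code of your own. Each camera call takes 0.05 s, during which the arm holds its last target. There are 200 camera calls.

## Working session

There is one attempt and no reset: what is moved stays moved. The work goes in short steps, Python scripts to look and compute and a tool call to move; the robot and the scene stay as the last step left them, time stands still between calls to the robot, and variables do not carry over. Pictures are saved under pics/ and viewed, at most 10 in all, crops included, and the job is handed in when it is done.

Besides the shell and the picture viewer there is one more tool, called after ">>>" in YAML: its name, and indented under it one key for each argument. jog_arm: Moves the arm, as the interface text tells. Its arguments: {"type":"object","properties":{"motion":{"type":"string"},"grip":{"type":"number"},"grip_force":{"type":"number"}},"required":["motion"]}

```bash
mkdir -p pics; ls; python3 - <<'E'
from rig import robot
import cv2,numpy as np
s=robot.sense();print(s['t'],s['ee_pos'],np.round(s['eef_rot'],3),s['finger_gap'],s['force'],robot.grip_point_offset)
for n in("top","side"):
    p,d=robot.snapshot(n);np.savez(f'{n}.npz',p=p,d=d);cv2.imwrite(f'pics/{n}0.png',p[:,:,::-1])
    c=robot.camera_info(n);print({k:np.round(v,3).tolist() for k,v in c.items()})
E
```

```text
pics
0.0 [ 295.66478585 -606.25232499  225.62333491] [[-0.899 -0.438 -0.001]
 [-0.438  0.899  0.001]
 [ 0.     0.002 -1.   ]] 87.39922339428456 [ 0.65676909 -0.86658541  0.20518386] 18.8
{'fx': 589.765, 'fy': 589.765, 'cx': 322.935, 'cy': 241.922, 'k1': -0.109, 'cam_to_world': [[-0.002, 0.986, -0.167, 363.685], [-1.0, -0.005, -0.017, -64.331], [-0.017, 0.167, 0.986, 1618.031], [0.0, 0.0, 0.0, 1.0]]}
{'fx': 495.812, 'fy': 495.812, 'cx': 317.124, 'cy': 237.916, 'k1': -0.003, 'cam_to_world': [[-0.883, 0.296, -0.365, 73.556], [-0.47, -0.548, 0.692, 930.881], [0.005, 0.782, 0.623, 1025.065], [0.0, 0.0, 0.0, 1.0]]}
```

View pics/top0.png

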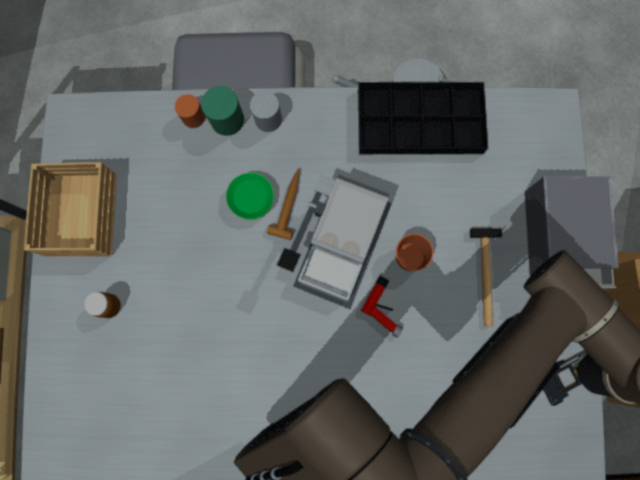

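View pics/side0.png

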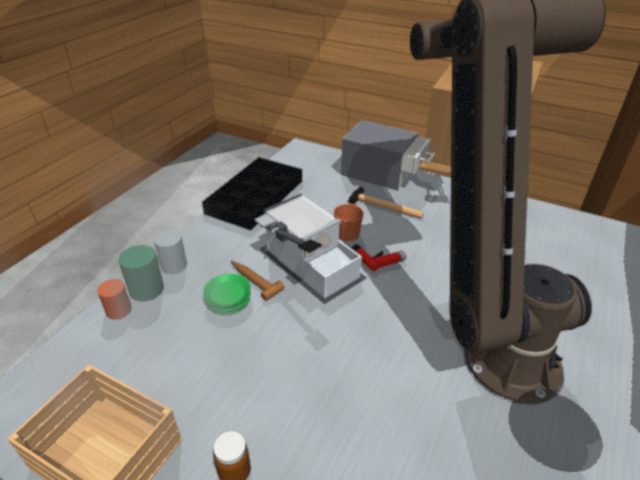

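The top view shows the dispenser with its tray at about (325,275), the lid's back edge at about (360,185), and the black pad at (289,260). The dibber is at (285,205), and the nozzle at (380,305) is on the far side of the tray. In the side view the pad is at about (312,246).

```bash
cat > h.py <<'E'
import numpy as np,cv2
from rig import robot
def ray(n,uv):
    c=robot.camera_info(n);K=np.array([[c['fx'],0,c['cx']],[0,c['fy'],c['cy']],[0,0,1]])
    # iterate inverse of drawn = s*(1+k1 r^2)
    q=cv2.undistortPoints(np.float64(uv).reshape(-1,1,2),K,np.array([c['k1'],0,0,0,0.]))[:,0]
    M=np.array(c['cam_to_world']);d=np.c_[q[:,0],-q[:,1],-np.ones(len(q))]@M[:3,:3].T
    return M[:3,3],d
def onz(n,uv,z):
    o,d=ray(n,uv);return o+d*((z-o[2])/d[:,2])[:,None]
def blob(n,p,box,thr=45):
    x0,y0,x1,y1=box;m=np.zeros(p.shape[:2],np.uint8)
    m[y0:y1,x0:x1]=(p[y0:y1,x0:x1].max(2)<thr)
    k,l,st,ce=cv2.connectedComponentsWithStats(m);i=1+np.argmax(st[1:,4])
    c=cv2.findContours((l==i).astype(np.uint8),0,2)[0][0]
    return ce[i],st[i],cv2.minAreaRect(c)
E
python3 - <<'E'
from h import *
T=np.load('top.npz');S=np.load('side.npz')
a=blob('top',T['p'],(272,242,305,275));b=blob('side',S['p'],(295,232,330,258))
print(a,b)
P=onz('top',[a[0]],199)[0];print('top@199',P,'side@199',onz('side',[b[0]],199)[0])
oa,da=ray('top',[a[0]]);ob,db=ray('side',[b[0]])
A=np.c_[da[0],-db[0]];s=np.linalg.lstsq(A,ob-oa,rcond=None)[0];print('tri',oa+s[0]*da[0],ob+s[1]*db[0])
# depth at pad -> z
for n,D,c in(('top',T,a[0]),('side',S,b[0])):
    o,d=ray(n,[c]);dd=np.median(D['d'][int(c[1])-2:int(c[1])+3,int(c[0])-2:int(c[0])+3]);print(n,dd,o+d[0]*dd)
h=T['p'];cv2.imwrite('pics/c1.png',cv2.resize(h[150:320,230:410,::-1],None,fx=3.3,fy=3.3,interpolation=2))
E
```

```text
(array([288.34812287, 259.29010239]), array([278, 249,  21,  22, 293], dtype=int32), ((288.52587890625, 258.939697265625), (16.150693893432617, 18.90812873840332), 23.198591232299805)) (array([308.87878788, 245.53787879]), array([299, 241,  21,  10, 132], dtype=int32), ((309.25, 245.75), (9.170605659484863, 19.606122970581055), 71.56504821777344))
top@199 [561.18713006  44.25144081 199.        ] side@199 [561.13041186  51.41362679 199.        ]
tri [561.99929939  44.69795458 193.16465366] [564.34052888  45.62334837 193.56131835]
top 1433.6576 [561.17699764  44.24587022 199.07280028]
side 1301.9823 [561.48316513  50.77734481 198.40235428]
```

View pics/c1.png

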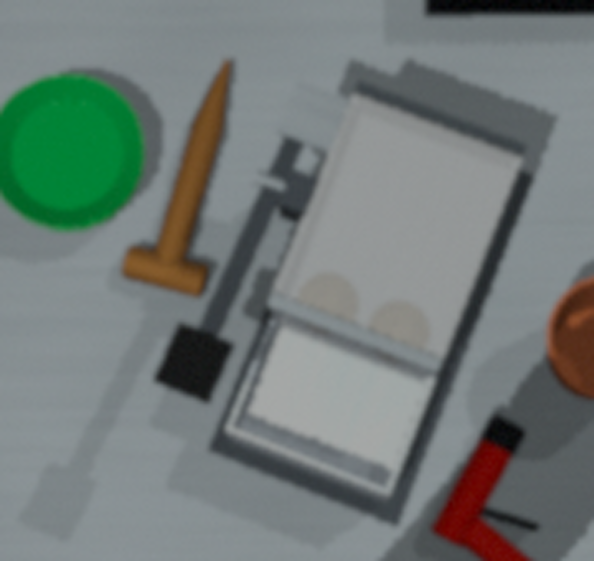

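The pad is at about (561, 45, 199) and its height agrees with the spec. The dispenser's yaw is about -22.5°. I'll set the gripper's long axis along the dispenser's y, so the body clears the lid's swing at x -112.

```bash
python3 - <<'E'
from h import *
print(np.round(robot.camera_info('wrist')['hand_eye'],2))
g=np.array([[270,300],[352,95],[525,160],[440,370]])/3.3+[230,150]
P=onz('top',g,160);print(P);e=P[1]-P[0],P[2]-P[3],P[0]-P[3],P[1]-P[2]
for v in e:print(np.hypot(*v[:2]),np.degrees(np.arctan2(v[1],v[0])))
E
```

```text
[[   0.      0.96    0.26   69.73]
 [   1.     -0.     -0.      0.24]
 [  -0.      0.26   -0.96 -158.34]
 [   0.      0.      0.      1.  ]]
[[ 612.92657918  -11.39876942  160.        ]
 [ 773.71519921  -74.71253596  160.        ]
 [ 721.25612766 -207.5162724   160.        ]
 [ 558.67663758 -139.87590634  160.        ]]
172.80513118947522 -21.493041885659423
176.08892558998429 -22.589503065878944
139.46121637900058 67.10791952045155
142.78930842643203 68.4453845778519
```

>>> jog_arm:
  motion: "-10 10 -20 0;-28 26 -20 0;-29 27 0 0;-29 27 0 0;-29 27 0 0;-29 27 0 0;-29 27 0 0;-29 27 0 0;-29 27 0 0;-29 27 0 0;-29 27 0 0;-29 27 0 0;-29 27 0 0;-29 27 0 0;-29 27 0 0;-29 27 0 0;-29 27 0 0;-29 27 0 0;-20 20 0 0;0 0 0 0"
  grip: 1

```text
t: 2.6
ee_pos: [551.3, 62.7, 267.3]
eef_rot: [[-0.898, -0.441, 0.001], [-0.441, 0.898, 0.0], [-0.001, -0.0, -1.0]]
force: [-0.1, -1.0, 0.5]
finger_gap: 0.5
gripper_force: 0.0
```

>>> jog_arm:
  motion: "0 0 0 9.7;0 0 0 9.7;0 0 0 9.7;0 0 0 9.7;0 0 0 9.6;0 0 0 0;0 0 0 0"

```text
t: 3.48
ee_pos: [550.9, 60.5, 267.1]
eef_rot: [[-0.926, 0.378, 0.001], [0.378, 0.926, 0.0], [-0.0, 0.0, -1.0]]
force: [0.2, 0.0, 0.8]
finger_gap: 0.3
gripper_force: 0.0
```

```bash
python3 - <<'E'
from h import *
s=robot.sense();R=s['eef_rot'];p=s['ee_pos'];print(p,np.round(R,3),s['force'])
w,d=robot.snapshot('wrist');cv2.imwrite('pics/w1.png',w[:,:,::-1]);np.savez('w.npz',p=w,d=d)
print(R.T@(np.array([551,48.5,215])-p))
E
```

```text
[550.923654    60.51397597 267.09620504] [[-0.926  0.378  0.001]
 [ 0.378  0.926  0.   ]
 [-0.     0.    -1.   ]] [0.15440408 0.04408075 0.84516775]
[ -4.58656964 -11.11910228  52.09304147]
```

View pics/w1.png

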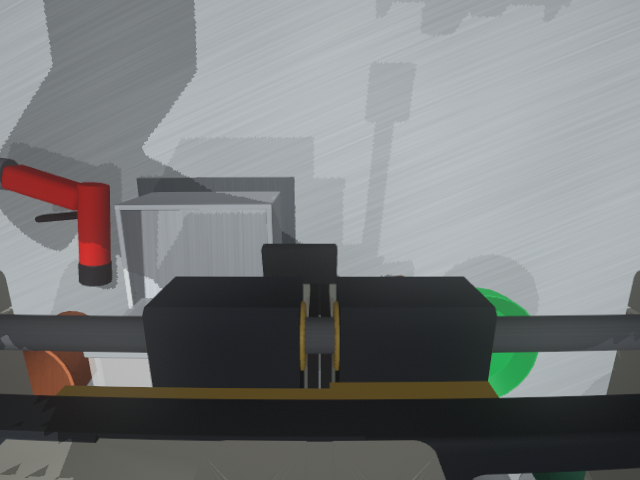

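The wrist view shows the pad's robot-side edge at row 244, columns 262 to 337, with the fingertips at about column 320. I'll measure the offset.

```bash
python3 - <<'E'
from h import *
c=robot.camera_info('wrist');K=np.array([[c['fx'],0,c['cx']],[0,c['fy'],c['cy']],[0,0,1]])
q=cv2.undistortPoints(np.float64([[262,245],[337,245],[300,250]]).reshape(-1,1,2),K,np.array([c['k1'],0,0,0,0.]))[:,0]
M=np.array(c['hand_eye']);d=np.c_[q[:,0],-q[:,1],-np.ones(3)]@M[:3,:3].T
t=(267.1-203-M[2,3])/d[:,2];print(M[:3,3]+d*t[:,None])
D=np.load('w.npz')['d'];print(D[248:272:6,270:335:20]);dd=D[255,300]
E
```

```text
[[  8.44361235 -32.61983716  64.1       ]
 [  8.47611309  11.37763945  64.1       ]
 [  5.40836384 -10.35067463  64.1       ]]
[[230.97948 231.73434 230.87354 230.65149]
 [231.697   230.47395 231.88321 231.16493]
 [233.37953 233.56161 234.91956 233.1916 ]
 [234.28061 235.42421 235.18958 234.82976]]
```

>>> jog_arm:
  motion: "-3 -6 10 0;-3 -5 15 0;0 0 15 0;0 0 10 0;0 0 5 0;0 0 3 0;0 0 3 0;0 0 3 0;0 0 3 0;0 0 3 0;0 0 3 0;0 0 3 0;0 0 3 0;0 0 0 0"

```text
t: 5.28
ee_pos: [552.4, 48.3, 187.0]
eef_rot: [[-0.925, 0.381, -0.001], [0.381, 0.925, -0.0], [0.0, -0.0, -1.0]]
force: [-0.4, 0.2, 0.1]
finger_gap: 0.7
gripper_force: 0.3
```

```bash
python3 - <<'E'
from h import *
s=robot.sense();print(s['ee_pos'],s['force'],s['ft_torque'])
p,_=robot.snapshot('side');w,_=robot.snapshot('wrist')
a=cv2.resize(p[160:320,220:400],(540,480));b=cv2.resize(w[120:400,100:540],None,fx=.6,fy=.6)
cv2.imwrite('pics/m1.png',np.hstack([a,cv2.copyMakeBorder(b,0,480-b.shape[0],0,0,0)])[:,:800,::-1])
E
```

```text
[552.3578416   48.29044439 187.04306323] [-0.39585937  0.19397153  0.06239724] [0.08820965 0.08677338 0.01344771]
```

View pics/m1.png

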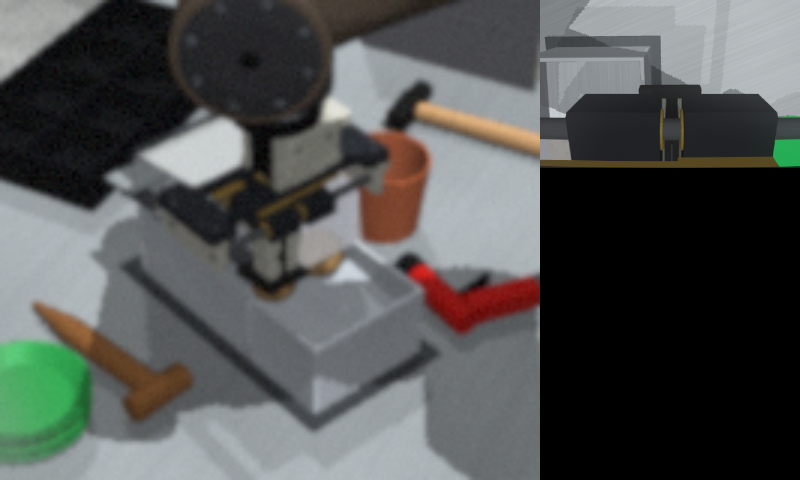

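The fingers are on the pad and the lid has begun to lift, with both balls still behind the skirt. The force reading is low, so I'll press on and watch it.

>>> jog_arm:
  motion: "0 0 3 0;0 0 3 0;0 0 3 0;0 0 3 0;0 0 3 0;0 0 3 0;0 0 3 0;0 0 3 0;0 0 0 0"

```text
t: 6.5
ee_pos: [552.4, 48.3, 163.3]
eef_rot: [[-0.925, 0.381, -0.0], [0.381, 0.925, -0.0], [0.0, -0.0, -1.0]]
force: [-2.2, 1.1, 4.0]
finger_gap: -0.1
gripper_force: 2.0
```

```bash
python3 - <<'E'
from h import *
s=robot.sense();print(s['ee_pos'],s['force'],s['ft_torque'])
p,_=robot.snapshot('side');w,_=robot.snapshot('wrist')
a=cv2.resize(p[160:320,220:400],(540,480));b=cv2.resize(w[120:400,100:540],None,fx=.6,fy=.6)
cv2.imwrite('pics/m2.png',np.hstack([a,cv2.copyMakeBorder(b,0,480-b.shape[0],0,0,0)])[:,:800,::-1])
E
```

```text
[552.43317272  48.31728252 163.31725718] [-2.16334848  1.12705367  3.97356236] [0.37993743 0.93680578 0.01777732]
```

View pics/m2.png

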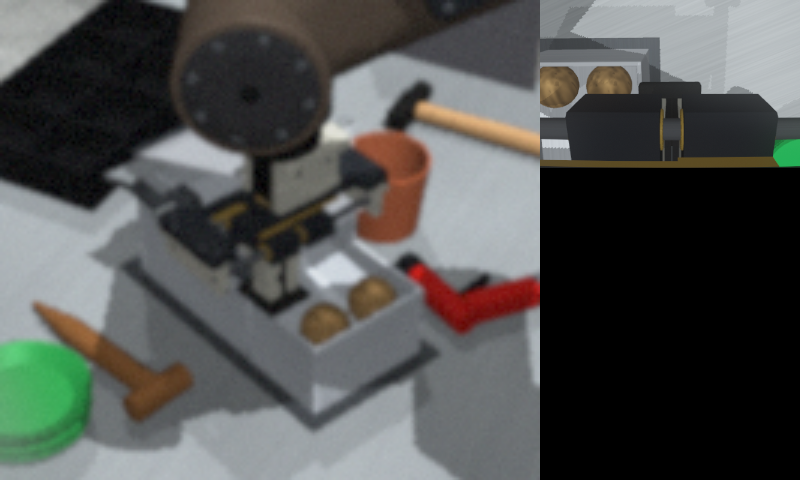

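Both balls are already in the tray and the contact force is about 4 N. I'll continue to the stop.

>>> jog_arm:
  motion: "0 0 3 0;0 0 3 0;0 0 3 0;0 0 3 0;0 0 3 0;0 0 3 0;0 0 3 0;0 0 3 0;0 0 3 0;0 0 3 0;0 0 2 0;0 0 1 0;0 0 1 0;0 0 0 0"

```text
t: 8.35
ee_pos: [552.5, 48.4, 129.5]
eef_rot: [[-0.925, 0.381, -0.0], [0.381, 0.925, 0.0], [0.0, 0.0, -1.0]]
force: [1.4, -0.5, 3.1]
finger_gap: 0.5
gripper_force: 1.6
```

>>> jog_arm:
  motion: "0 0 1 0;0 0 1 0;0 0 1 0;0 0 0 0"

```text
t: 8.85
ee_pos: [552.8, 48.3, 127.4]
eef_rot: [[-0.925, 0.381, 0.001], [0.381, 0.925, -0.0], [-0.001, 0.0, -1.0]]
force: [-1.0, 0.1, 10.1]
finger_gap: 0.7
gripper_force: 5.0
```

>>> jog_arm:
  motion: "0 0 1 0;0 0 0 0;0 0 0 0;0 0 0 0;0 0 0 0;0 0 0 0;0 0 0 0;0 0 0 0;0 0 0 0;0 0 0 0;0 0 0 0;0 0 0 0;0 0 0 0;0 0 0 0;0 0 0 0;0 0 0 0;0 0 0 0;0 0 0 0;0 0 0 0;0 0 0 0"

```text
t: 11.35
ee_pos: [552.9, 48.3, 127.1]
eef_rot: [[-0.925, 0.381, 0.001], [0.381, 0.925, 0.0], [-0.001, 0.001, -1.0]]
force: [-2.7, 0.2, 16.0]
finger_gap: 0.6
gripper_force: 7.9
```

```bash
python3 - <<'E'
from h import *
s=robot.sense();print(s['t'],s['ee_pos'],s['force'])
p,_=robot.snapshot('side');t,_=robot.snapshot('top')
a=cv2.resize(p[160:320,220:400],(480,427));b=cv2.resize(t[170:310,260:410],(320,299))
cv2.imwrite('pics/m3.png',np.hstack([a,cv2.copyMakeBorder(b,0,427-299,0,0,0)])[:,:,::-1])
E
```

```text
11.35 [552.87631933  48.32860282 127.12888783] [-2.67848025  0.20936768 16.02697244]
```

View pics/m3.png

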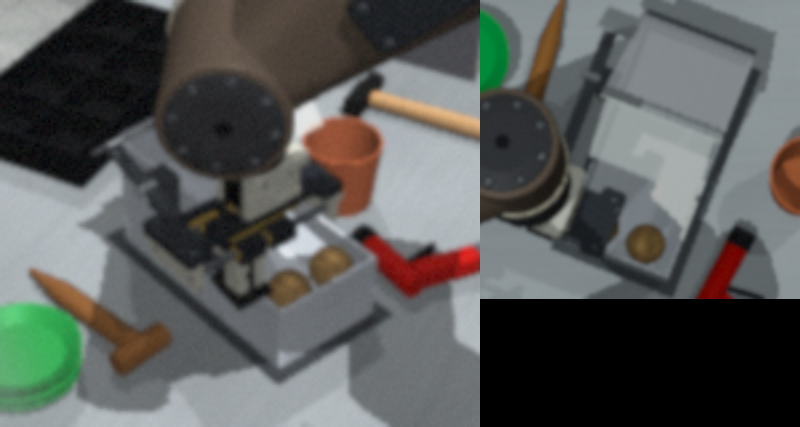

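The lid is fully open, the lever is on its stop at 16 N, and both balls lie in the tray. It has been held for over 2 s. Now I'll ease it up slowly.

>>> jog_arm:
  motion: "0 0 -1 0;0 0 -1 0;0 0 -2 0;0 0 -2 0;0 0 -2 0;0 0 -2 0;0 0 -2 0;0 0 -2 0;0 0 -2 0;0 0 -2 0;0 0 -2 0;0 0 -2 0;0 0 -2 0;0 0 -2 0;0 0 -2 0;0 0 -2 0;0 0 -2 0;0 0 -2 0;0 0 -2 0;0 0 -2 0"

```text
t: 13.95
ee_pos: [552.6, 48.2, 163.8]
eef_rot: [[-0.925, 0.381, 0.0], [0.381, 0.925, -0.0], [-0.0, -0.0, -1.0]]
force: [-1.3, -1.1, 3.4]
finger_gap: 0.6
gripper_force: 1.9
```

>>> jog_arm:
  motion: "0 0 -2 0;0 0 -2 0;0 0 -2 0;0 0 -2 0;0 0 -2 0;0 0 -2 0;0 0 -2 0;0 0 -2 0;0 0 -2 0;0 0 -2 0;0 0 -2 0;0 0 -2 0;0 0 -2 0;0 0 -2 0;0 0 -2 0;0 0 -1 0;0 0 -1 0;0 0 -1 0;0 0 -1 0;0 0 -1 0"

```text
t: 16.45
ee_pos: [552.5, 48.3, 198.6]
eef_rot: [[-0.925, 0.381, -0.0], [0.381, 0.925, -0.0], [0.0, -0.0, -1.0]]
force: [2.6, -1.6, 1.3]
finger_gap: 0.4
gripper_force: 1.8
```

>>> jog_arm:
  motion: "0 0 -1 0;0 0 -1 0;0 0 -1 0;0 0 -1 0;0 0 -1 0;0 0 -1 0;0 0 -1 0;0 0 -1 0;0 0 -1 0;0 0 -1 0;0 0 0 0"

```text
t: 17.82
ee_pos: [552.5, 48.4, 208.6]
eef_rot: [[-0.925, 0.381, 0.0], [0.381, 0.925, 0.0], [-0.0, 0.0, -1.0]]
force: [0.5, 0.3, 0.2]
finger_gap: 0.3
gripper_force: 0.0
```

Contact is gone, so I'll move slowly up and clear, then check.

>>> jog_arm:
  motion: "0 0 -2 0;0 0 -4 0;0 0 -10 0;0 0 -20 0;0 0 -25 0;0 0 -25 0;15 0 -15 0;25 0 0 0;25 0 0 0;25 0 0 0;20 0 0 0;0 0 0 0;0 0 0 0;0 0 0 0"

```text
t: 19.58
ee_pos: [451.1, 90.1, 309.5]
eef_rot: [[-0.924, 0.381, -0.0], [0.381, 0.924, -0.0], [0.0, -0.0, -1.0]]
force: [0.3, -0.3, 0.3]
finger_gap: 0.2
gripper_force: 0.0
```

```bash
python3 - <<'E'
from h import *
s=robot.sense();print(s['t'],s['ee_pos'],s['force'])
p,_=robot.snapshot('side');t,_=robot.snapshot('top')
a=cv2.resize(p[160:320,220:400],(480,427));b=cv2.resize(t[170:310,260:410],(320,299))
cv2.imwrite('pics/m4.png',np.hstack([a,cv2.copyMakeBorder(b,0,427-299,0,0,0)])[:,:,::-1])
E
```

```text
19.575 [451.1022489   90.10380634 309.45261225] [ 0.25401183 -0.27313974  0.33283373]
```

View pics/m4.png

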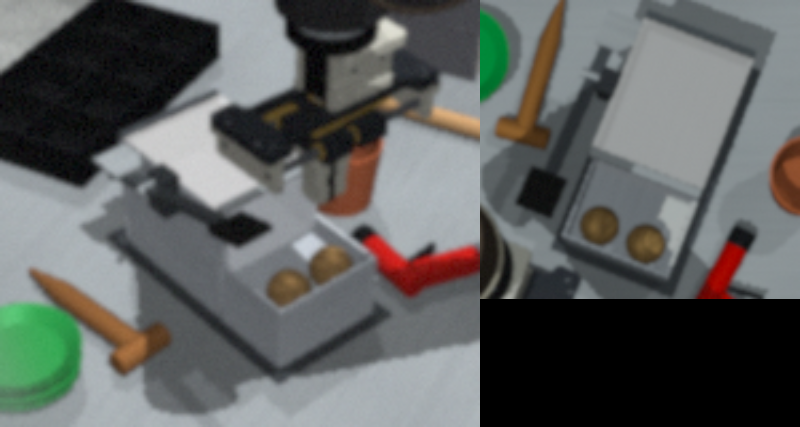

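The lid is shut, the lever is up, both balls are in the tray, and the arm is clear of everything.

```bash
python3 -c "
from rig import robot
print(robot.hand_in())"
```

```text
the job is handed in; nothing more can be done
None
```

The job is handed in: I held the lever on its stop for over 2 s, both balls are in the front tray, the lid was eased shut, and the arm finished clear; no verdict came back.

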